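# Set the pinning tweezers to their red hand over the pin tray

## Task

Lift the blue sprung tweezers up and off their hook and bring them, tips down and upright, over the middle of the small red tin tray of lock pins, with the tips a few centimetres clear above it. Squeeze them (the black finger rests are made for it) until the left blade lies exactly over the red hand that marks the wanted tip gap, hold that gap steady over the tray for two seconds, and finish still holding the tweezers so. Do not drop the tweezers, and leave the tray, the loupe and the roll of tape where they are.

Things in the scene. Friction and masses are not known exactly. Their poses are not given: they have to be found in the camera images.
- tweezers: Sprung blue-painted tweezers, 92 mm long, about 80 g, hanging tips down by their bend. Origin midway between the points where the blades flex (10 mm either side, turning about x), 14 mm below the top of the bend, 78 mm above the shut tips. z up along the tweezers, y from right to left blade, x from front to back. The bend is a roof 12 mm wide along x, open front, back and below.
- left_rest (a point): axis point of the left blade's black rubber finger rest, a bar 12 mm in diameter and 14 mm long along x on the blade's outside; 25 to 27 mm below the origin of tweezers. Width over both rests: 51 mm free, about 51 mm - 53 mm x squeeze (rad). Pushing the rests takes 2 N each to start, about 15 N at squeeze 0.3
- right_rest (a point): the same on the right blade
- squeeze (a joint): how far the tweezers are squeezed: angle of each blade in rad, 0 free and open (tip gap about 52 mm), 0.325 shut (tip gap about 0); the spring opens them again. Tip gap is about 52 mm - 156 mm x squeeze. The two blades are coupled.
- red_hand (a joint): where the thin red hand just behind the left blade (as the robot sees it, on the tweezers' +y side) is set, rad, on the same scale and about the same pivot as squeeze: when squeeze equals red_hand, the left blade lies exactly over the red hand and the tip gap is as wanted. Set anew each time between 0.11 and 0.29 (tip gap 35 to 7 mm); stiff, stays set, and cannot be touched by the fingers.
- left_tip (a point): tip of the left (+y) blade, 78 mm below the flexing point; bare steel, 5 mm wide along x
- right_tip (a point): tip of the right (-y) blade
- red_hand_end (a point): end of the red hand: where left_tip must come to
- tip_centre (a point): point of the tweezers on their centre line at the height of the closed tips, 78 mm below the origin of tweezers
- hook_stand: fixed hook stand: grey base 85 x 90 x 10 mm, post 12 mm thick 56 mm behind the origin (+x), 166 mm high, and a level round bar 6 mm thick, its axis 160 mm above the bench, running from the post along -x (towards the robot). Origin on the bench under the place where the tweezers hang; axes parallel to the hanging tweezers' axes
- hook_seat (a point): point on the axis of the hook's bar where the tweezers hang. The bar goes on 15 mm further along -x and ends in an upturned nose, 9 mm above the bar's axis: raise the tweezers 12 to 22 mm, then draw them off along -x by 35 mm or more.
- red_tin_tray: small open rusty red tin tray with lock pins, 60 x 90 mm (x, y), walls 20 mm high, loose, standing on the bench; origin at the centre of its underside
- loupe: black eye loupe, 36 mm across, 34 mm high, loose, standing on the bench; leave alone; origin at the centre of its underside
- tape_roll: roll of black tape, 58 mm across, 18 mm high, loose, lying on the bench; leave alone; origin at the centre of its underside

How it is judged:
By the outcome, as a careful person would: the job done as asked, in the order asked, and still so for the second after the job is handed in, while the arm keeps its last pose, push and grip.
It also fails if it takes over 45 s, if anything falls off the work surface, if the arm or the gripper's body presses on something with over 40 N, if the wrist force passes 120 N, or if a joint passes its speed limit or range.

## Robot

A 6-joint arm with a two-finger parallel gripper is mounted at the origin on a cart in front of the work surface, level with it; the furniture and walls round the work are solid. World frame = base frame: x ahead of the robot, y to its left, z up, the work surface at z = 0. Lengths are in m, angles in rad, forces in N, time in s.
With the tool pointing down it reaches from about 0.375 to 0.9 m from the base axis. Payload 3.1 kg.
Tool frame: the origin (TCP) lies between the finger pads; the fingertips stand 19 mm ahead of it and the grasp point (between the pads) is the TCP; z points along the fingers, y is the direction in which the jaws open and shut (so a half turn about z gives the same grasp; the last joint's range is limited). The gripper opens to 87 mm and grips with 3 to 60 N. Pads are 19 mm wide; open, the fingers measure 117 mm over their backs; the gripper's body (75 mm by 190 mm) begins 51 mm behind the grasp point.
Start: joints at [1.125, 0.527, 1.433, -0, 1.181, -0.178], TCP at [0.165, 0.603, 0.242] pointing down, gripper open.
Joint ranges: [-3.08, 3.08], [-0.75, 2.2], [0.22, 2.44], [-1.43, 4.57], [0, 2.65], [-2.85, 2.85]. Speed limits (rad/s): [2.79, 2.79, 3.14, 3.14, 3.14, 3.14].

## Interface

Orientations are given as a unit quaternion [x, y, z, w].
In Python, from rig import robot gives the robot as it stands.
- The arm moves only by the tool apply_moves, never from a script. Its argument "series" is a list of rows, each a list of 7 numbers: the shift along the tool's x, y, z in cm, then the turn, a rotation vector about the tool's x, y, z in degrees, then the opening, from 0 (shut) to 1 (fully open). In form: [[dx, dy, dz, rx, ry, rz, grip], ...]. A call has 1 to 5 rows; each row is the pose to reach, as a shift and turn from the pose commanded when the call began, along the tool's axes at that moment; what a row does not reach only later rows make up. A row lasts 1/12 s, in which the tool goes at most 41.7 mm and 7.16 degrees, less where a joint would pass 70% of its speed; a pose out of reach is approached as far as the arm can. A call with a gripper value outside its range is refused whole. The fingers move at their own pace and stop on an object; "newtons" is the grip in N (left out, the last holds). Time passes only in rows, so rows that repeat a pose let the fingers close. It gives the time, the measured TCP pose, the force and the opening at its end, in the units of the state.
- robot.get_obs(): the state, without advancing time (a new reading comes with each control period).
- robot.camera(name): name is "scene" or "top"; returns the picture (400x640x3 uint8, red, green, blue); there is no depth.
- robot.camera_params(name): a dict with "mtx" (3x3 intrinsics, pixels), "D" ([k1, k2, p1, p2, k3] as OpenCV has them; the pictures are not rectified), "origin" and "rotation" of the camera in the world. Camera axes: x right, y down, z forward; pixel columns grow to the right and rows downward; lengths in m; the calibration is good to about 2 mm. A picture is of the moment at which its call begins. camera_params takes no time and is no camera call.
- robot.hand_in(): hands the job in, once; it reports no verdict.
The state is a dict: "time": time; "q": joint angles; "joint_velocities": joint speeds; "joint_torque": joint torques, N m; "position": TCP position; "tool_rot": TCP orientation; "ft_force": force on the tool from outside, world axes, zero at the start; "moment": the same for the moment, N m; "grip_width": finger opening in m.
Only numpy, scipy, OpenCV 4.12 (cv2) and the standard library are available. Lean on these libraries where they do the work, as an engineer would, in place of code of your own. Each camera call takes 0.05 s, during which the arm holds its last target. There are 200 camera calls.

## Working session

There is one attempt and no reset: what is moved stays moved. The work goes in short steps, Python scripts to look and compute and a tool call to move; the robot and the scene stay as the last step left them, time stands still between calls to the robot, and variables do not carry over. Pictures are saved under pics/ and viewed, about 8 in all and at most 12, crops included, and the job is handed in when it is done.

Besides the shell and the picture viewer there is one more tool, called after "Emit:" as a command line: name --pt "numbers of a row" for each row, then --argument value for the rest. apply_moves: Moves the arm, as the interface text tells. Its arguments: {"type":"object","properties":{"series":{"type":"array"},"newtons":{"type":"number"}},"required":["series"]}

```bash
mkdir -p pics; python3 - <<'E'
from rig import robot
import cv2
for n in("scene","top"):
    cv2.imwrite(f"pics/{n}0.png",cv2.cvtColor(robot.camera(n),cv2.COLOR_RGB2BGR))
    print(n,robot.camera_params(n))
print(robot.get_obs())
E
```

```text
scene {'mtx': array([[377.72635941,   0.        , 319.03537099],
       [  0.        , 377.72635941, 194.33628767],
       [  0.        ,   0.        ,   1.        ]]), 'D': array([-0.07768751,  0.        ,  0.        ,  0.        ,  0.        ]), 'origin': array([-0.17871356, -0.45996434,  0.71876582]), 'rotation': array([ 0.79913953, -0.39799596,  0.20283706, -0.40228393])}
top {'mtx': array([[403.02989878,   0.        , 317.34631891],
       [  0.        , 403.02989878, 200.20212529],
       [  0.        ,   0.        ,   1.        ]]), 'D': array([0.0322485, 0.       , 0.       , 0.       , 0.       ]), 'origin': array([0.28796588, 0.02051883, 1.00248088]), 'rotation': array([-0.63329981,  0.7668603 , -0.08085783,  0.06571638])}
{'time': 0.1, 'q': array([ 1.12551360e+00,  5.28386898e-01,  1.43377175e+00, -2.15459932e-05,
        1.18135639e+00, -1.78510311e-01]), 'joint_velocities': array([-1.25456730e-04, -7.22985805e-04, -3.47744931e-03, -3.34335383e-04,
        1.51639042e-04,  9.57939200e-06]), 'joint_torque': array([ 8.71186830e-05, -4.40988028e+01, -1.77151161e+01,  6.35224278e-02,
        5.33306727e-02, -3.37655672e-05]), 'position': array([0.16447819, 0.60233613, 0.24066178]), 'tool_rot': array([ 1.32986901e-01,  9.91117329e-01, -9.17878879e-04, -2.85474997e-04]), 'ft_force': array([-0.50881226, -0.12683388,  0.28209383]), 'moment': array([-0.05455917,  0.00203752,  0.01053208]), 'grip_width': 0.08715765975019937}
```

View pics/scene0.png

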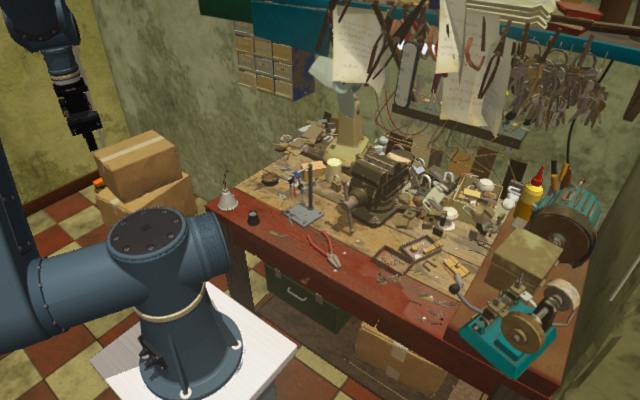

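View pics/top0.png

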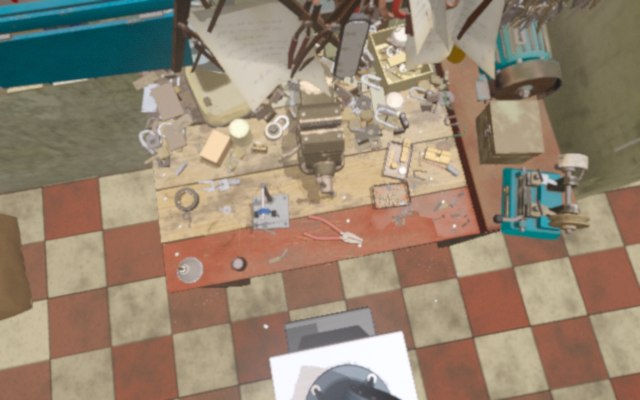

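Hook stand with the tweezers is near top (268,208), scene (303,195). There are two tray-like things near top (392,195) and (397,160). I'll enlarge these.

```bash
cat > h.py <<'E'
import numpy as np, cv2
from rig import robot
from scipy.spatial.transform import Rotation as R
def cam(n):
    p=robot.camera_params(n); return p['mtx'],p['D'],p['origin'],R.from_quat(p['rotation']).as_matrix()
def ray(n,uv):
    K,D,o,r=cam(n); q=cv2.undistortPoints(np.array([[uv]],float),K,D)[0,0]
    d=r@[q[0],q[1],1]; return o,d/np.linalg.norm(d)
def onz(n,uv,z):
    o,d=ray(n,uv); return o+d*(z-o[2])/d[2]
def tri(a,b):
    o1,d1=ray('scene',a); o2,d2=ray('top',b)
    s=np.linalg.lstsq(np.c_[d1,-d2],o2-o1,rcond=None)[0]
    p,q=o1+d1*s[0],o2+d2*s[1]; return (p+q)/2,np.linalg.norm(p-q)
def proj(n,P):
    K,D,o,r=cam(n); return cv2.projectPoints((np.atleast_2d(P)-o)@r,np.zeros(3),np.zeros(3),K,D)[0][:,0]
def crop(img,x,y,w,h,s):
    return cv2.resize(img[y:y+h,x:x+w],None,fx=s,fy=s,interpolation=cv2.INTER_CUBIC)
E
python3 - <<'E'
import cv2,numpy as np
from h import *
s=cv2.imread('pics/scene0.png');t=cv2.imread('pics/top0.png')
a=np.vstack([np.hstack([crop(s,265,155,80,60+10,5),crop(t,240,175,80,70,5)])])
b=np.hstack([crop(s,365,220,80,50,5),crop(t,360,160,80,50,5)])
cv2.imwrite('pics/c1.png',np.vstack([a,b[:245]]))
for n,uv in(('top',(392,195)),('top',(397,160)),('scene',(393,262)),('top',(268,208)),('top',(322,182))):print(n,uv,onz(n,uv,0))
E
```

```text
top (392, 195) [ 0.47357553 -0.21058636  0.        ]
top (397, 160) [ 0.56184484 -0.24435336  0.        ]
scene (393, 262) [ 0.48101985 -0.20742582  0.        ]
top (268, 208) [0.4999769  0.10516983 0.        ]
top (322, 182) [ 0.54083893 -0.04203534  0.        ]
```

View pics/c1.png

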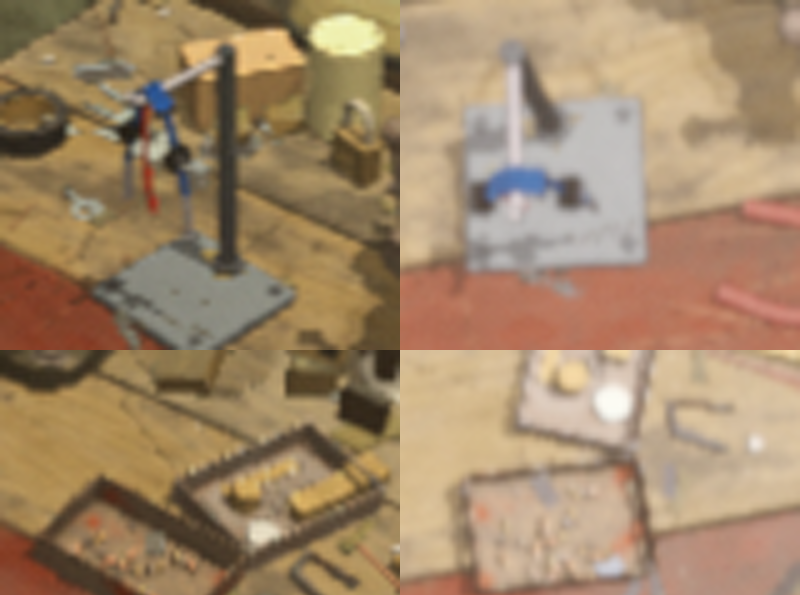

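```bash
python3 - <<'E'
from h import *
np.set_printoptions(precision=4,suppress=True)
S=lambda x,y:(265+x/5-.4,155+y/5-.4); T=lambda x,y:(240+(x-400)/5-.4,175+y/5-.4)
for k,a,b in(('post',(228,48),(513,48)),('Lrest',(127,130),(480,194)),('Rrest',(178,158),(570,193)),('roofR',(165,97),(545,182))):
    print(k,*tri(S(*a),T(*b)))
B=[onz('top',T(*c),.01) for c in((467,100),(641,96),(648,263),(470,268))]
B2=[onz('scene',S(*c),.01) for c in((95,292),(195,238),(293,293))]
print('base',np.array(B),np.mean(B,0),[np.linalg.norm(B[i]-B[i-1]) for i in range(4)]);print(np.array(B2))
for i,j in((0,3),(1,2)):print('xdir yaw',np.degrees(np.arctan2(*(B[i]-B[j])[[1,0]])))
for i,j in((0,1),(3,2)):d=(B[i]-B[j]);print('ydir yaw',np.degrees(np.arctan2(-d[0],d[1])))
print('noseend',onz('top',T(515,213),.165),'posttop',onz('top',T(513,48),.166))
Tr=lambda x,y:(360+(x-400)/5-.4,160+(y-350)/5-.4); Sr=lambda x,y:(365+x/5-.4,220+(y-350)/5-.4)
C=np.array([onz('top',Tr(*c),.02) for c in((468,475),(636,460),(652,576),(478,592))])
print('tray',C,C.mean(0),[np.linalg.norm(C[i]-C[i-1]) for i in range(4)])
print([onz('scene',Sr(*c),.02) for c in((102,478),(32,545),(245,550))])
E
```

```text
post [0.5196 0.0942 0.1642] 0.0021309529554885097
Lrest [0.4666 0.1232 0.1262] 0.00020709300724402655
Rrest [0.4602 0.0832 0.1276] 0.0029327442949866494
roofR [0.4595 0.0901 0.1648] 0.0026722641677962276
base [[0.539  0.1358 0.01  ]
 [0.5244 0.0493 0.01  ]
 [0.4401 0.0607 0.01  ]
 [0.4543 0.1477 0.01  ]] [0.4894 0.0984 0.01  ] [np.float64(0.08545988349792022), np.float64(0.0876965403116624), np.float64(0.08512323605846188), np.float64(0.08814985203160099)]
[[0.4523 0.1422 0.01  ]
 [0.5289 0.1278 0.01  ]
 [0.5225 0.0482 0.01  ]]
xdir yaw -8.004267734886689
xdir yaw -7.693458645989382
ydir yaw -9.527307308792482
ydir yaw -9.299778309384095
noseend [0.4478 0.1056 0.165 ] posttop [0.5183 0.0948 0.166 ]
tray [[ 0.5049 -0.1658  0.02  ]
 [ 0.4965 -0.2502  0.02  ]
 [ 0.4371 -0.2441  0.02  ]
 [ 0.4455 -0.1576  0.02  ]] [ 0.471  -0.2044  0.02  ] [np.float64(0.059911266939540325), np.float64(0.08490252603770393), np.float64(0.0596816898178117), np.float64(0.08688906984108932)]
[array([ 0.5039, -0.1686,  0.02  ]), array([ 0.4395, -0.1638,  0.02  ]), array([ 0.5015, -0.2528,  0.02  ])]
```

Emit:
apply_moves --pt "-2.8 -2.7 0 0 0 0 1" --pt "-5.6 -5.4 -0.1 0 0 0 1" --pt "-8.4 -8.0 -0.2 0 0 0 1" --pt "-11.2 -10.7 -0.3 0 0 0 1" --pt "-14.0 -13.4 -0.3 0 0 0 1"

```text
time: 0.52
position: [0.2648, 0.4351, 0.2444]
tool_rot: [0.133, 0.991, -0.0, -0.0]
ft_force: [0.6, -0.9, 0.2]
grip_width: 0.0871
```

Emit:
apply_moves --pt "-2.8 -2.7 0 0 0 0 1" --pt "-5.6 -5.4 -0.1 0 0 0 1" --pt "-8.4 -8.0 -0.2 0 0 0 1" --pt "-11.2 -10.7 -0.3 0 0 0 1" --pt "-14.0 -13.4 -0.3 0 0 0 1"

```text
time: 0.93
position: [0.3646, 0.2689, 0.2476]
tool_rot: [0.133, 0.991, 0.0, 0.0]
ft_force: [0.3, 0.2, -0.3]
grip_width: 0.087
```

Emit:
apply_moves --pt "-2.8 -2.7 0 0 0 -1.5 1" --pt "-5.6 -5.4 -0.1 0 0 -3 1" --pt "-8.4 -8.0 -0.2 0 0 -5 1" --pt "-11.2 -10.7 -0.3 0 0 -6.7 1" --pt "-14.0 -13.4 -0.3 0 0 -6.7 1"

```text
time: 1.35
position: [0.4644, 0.1026, 0.2506]
tool_rot: [0.074, 0.997, 0.0, -0.0]
ft_force: [0.1, 0.6, 0.3]
grip_width: 0.0869
```

```bash
cat >> h.py <<'E'
np.set_printoptions(precision=4,suppress=True)
def rel(P,yaw,pitch=0):
    """cm shift + deg rotvec in tool axes to TCP P, tweezers yaw (deg)"""
    o=robot.get_obs(); r=R.from_quat(o['tool_rot'])
    t=R.from_euler('z',yaw,degrees=True)*R.from_euler('y',pitch,degrees=True)*R.from_matrix(np.array([[-1,0,0],[0,1,0],[0,0,-1.]]))
    print('t',o['time'],'pos',o['position'],'w',o['grip_width'],'F',o['ft_force'])
    print('shift',r.inv().apply(np.array(P)-o['position'])*100,'turn',(r.inv()*t).as_rotvec(degrees=True))
E
python3 - <<'E'
from h import *
rel((.4636,.103,.131),-8.6)
for P in((.15,-.45,.5),(.2,-.4,.45)):
    P=np.array(P)
    for n in('scene',):print(P,proj(n,[P,P-[0,0,.1]]))
    K,D,o,r=cam('scene');print('cam z',(P-o)@r)
E
```

```text
t 1.35 pos [0.4644 0.1026 0.2506] w 0.0869186089922581 F [0.1443 0.5878 0.3061]
shift [ 0.0826  0.0313 11.9563] turn [ 0.0064 -0.0095  0.0603]
[ 0.15 -0.45  0.5 ] [[519.9127 212.3744]
 [490.5144 283.0244]]
cam z [0.1887 0.0169 0.3466]
[ 0.2  -0.4   0.45] [[472.887  207.7271]
 [454.0353 267.0608]]
cam z [0.1786 0.0155 0.4326]
```

Emit:
apply_moves --pt "0.1 0 3.0 0 0 0 1" --pt "0.1 0 6.0 0 0 0 1" --pt "0.1 0 9.0 0 0 0 1" --pt "0.1 0 11.0 0 0 0 1" --pt "0.1 0 12.0 0 0 0 1"

```text
time: 1.77
position: [0.461, 0.1042, 0.1278]
tool_rot: [0.075, 0.997, -0.0, -0.003]
ft_force: [-0.2, 0.7, 0.5]
grip_width: 0.087
```

Emit:
apply_moves --pt "0 0 0 0 0 0 0.65" --pt "0 0 0 0 0 0 0.6" --pt "0 0 0 0 0 0 0.58" --pt "0 0 0 0 0 0 0.56" --pt "0 0 0 0 0 0 0.53" --newtons 25

```text
time: 2.18
position: [0.4636, 0.1046, 0.1316]
tool_rot: [0.075, 0.997, 0.0, 0.001]
ft_force: [0.4, -0.9, 0.5]
grip_width: 0.0615
```

Emit:
apply_moves --pt "0 0 0 0 0 0 0.53" --pt "0 0 0 0 0 0 0.53" --pt "0 0 0 0 0 0 0.53"

```text
time: 2.43
position: [0.463, 0.1046, 0.1309]
tool_rot: [0.075, 0.997, 0.0, 0.0]
ft_force: [0.9, 0.4, -0.5]
grip_width: 0.0478
```

```bash
python3 - <<'E'
from h import *
rel((.4636,.103,.148),-8.6)
s=cv2.cvtColor(robot.camera('scene'),cv2.COLOR_RGB2BGR)
cv2.imwrite('pics/g1.png',crop(s,255,140,80,70,8))
E
```

```text
t 2.4333 pos [0.463  0.1046 0.1309] w 0.04784675250376164 F [ 0.859   0.3794 -0.5245]
shift [-0.0839 -0.1454 -1.712 ] turn [0.0059 0.0374 0.0178]
```

View pics/g1.png

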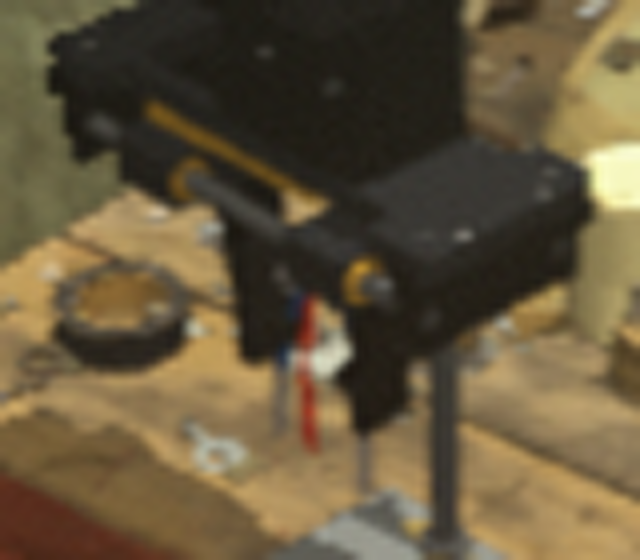

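The fingers straddle the rests. The left tip is at crop (278,430), the right tip at (363,490) and the red hand's end at (312,450). I'll let the grip settle before lifting.

Emit:
apply_moves --pt "0 0 0 0 0 0 0.53" --pt "0 0 0 0 0 0 0.53" --pt "0 0 0 0 0 0 0.53" --pt "0 0 0 0 0 0 0.53"

```text
time: 2.82
position: [0.4629, 0.1045, 0.1305]
tool_rot: [0.075, 0.997, -0.0, -0.0]
ft_force: [-0.6, -0.8, -1.0]
grip_width: 0.0462
```

Emit:
apply_moves --pt "0 0 -0.4 0 0 0 0.53" --pt "0 0 -0.8 0 0 0 0.53" --pt "0 0 -1.2 0 0 0 0.53" --pt "0 0 -1.7 0 0 0 0.53" --pt "0 0 -1.7 0 0 0 0.53"

```text
time: 3.23
position: [0.4636, 0.1045, 0.1487]
tool_rot: [0.075, 0.997, 0.0, 0.001]
ft_force: [0.5, 0.1, -0.7]
grip_width: 0.0465
```

```bash
python3 - <<'E'
from h import *
rel((.4636-.989*.05,.103+.15*.05,.148),-8.6)
s=cv2.cvtColor(robot.camera('scene'),cv2.COLOR_RGB2BGR)
cv2.imwrite('pics/g2.png',crop(s,255,130,80,70,8))
E
```

```text
t 3.2333 pos [0.4636 0.1045 0.1487] w 0.04651176272251701 F [ 0.4647  0.099  -0.686 ]
shift [ 4.9775 -0.1473  0.0556] turn [0.0169 0.1254 0.0143]
```

View pics/g2.png

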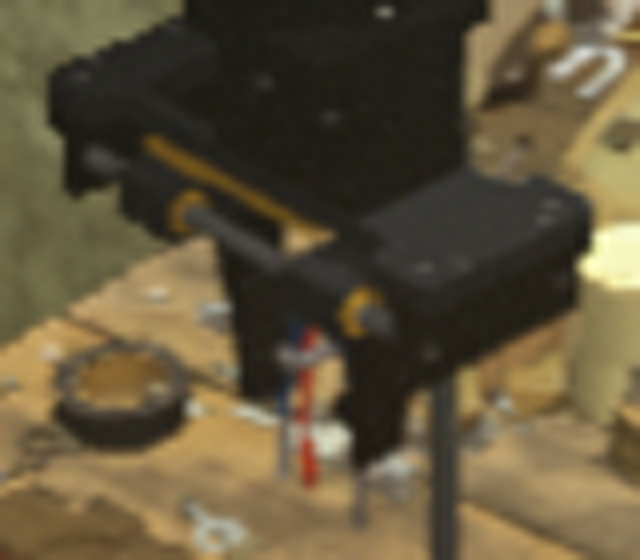

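The tips moved up about 5.6 px, much the same as the gripper (6.6 px), so the tweezers rose about 15–18 mm. That is inside the allowed 12–22 mm, so I'll draw them off along the bar.

Emit:
apply_moves --pt "1.0 0 0 0 0 0 0.53" --pt "2.0 0 0 0 0 0 0.53" --pt "3.0 0 0 0 0 0 0.53" --pt "4.0 0 0 0 0 0 0.53" --pt "5.0 0 0 0 0 0 0.53"

```text
time: 3.7
position: [0.4116, 0.1122, 0.1474]
tool_rot: [0.075, 0.997, -0.0, -0.001]
ft_force: [0.6, -0.8, -0.9]
grip_width: 0.0462
```

Emit:
apply_moves --pt "0.5 0 -2.0 0 0 0 0.53" --pt "0.5 0 -5.0 0 0 0 0.53" --pt "0.5 0 -8.0 0 0 0 0.53" --pt "0.5 0 -12 0 0 0 0.53" --pt "0.5 0 -15 0 0 0 0.53"

```text
time: 4.12
position: [0.4076, 0.113, 0.2997]
tool_rot: [0.075, 0.997, 0.0, 0.001]
ft_force: [1.4, -0.2, -0.5]
grip_width: 0.0464
```

```bash
python3 - <<'E'
from h import *
rel((.23,-.37,.47),35)
for P in((.2,-.42,.47),(.23,-.37,.47)):
    P=np.array(P); print(proj('scene',[P,P-[0,0,.06]]),P-cam('scene')[2])
E
```

```text
t 4.1167 pos [0.4076 0.113  0.2997] w 0.04640199542528151 F [ 1.4302 -0.2338 -0.5185]
shift [ 10.3516 -50.3989 -17.0516] turn [ -0.0132   0.0602 -43.5639]
[[494.7707 200.3358]
 [480.8056 240.0292]] [ 0.3787  0.04   -0.2488]
[[460.9284 173.3698]
 [450.6506 211.6948]] [ 0.4087  0.09   -0.2488]
```

Emit:
apply_moves --pt "-0.7 -2.3 -1 0 0 0 0.53" --pt "-1.4 -4.5 -2 0 0 0 0.53" --pt "-2.0 -6.8 -3 0 0 0 0.53" --pt "-2.7 -9 -4 0 0 0 0.53" --pt "-3.4 -11.3 -5 0 0 0 0.53"

```text
time: 4.53
position: [0.424, -0.0045, 0.3477]
tool_rot: [0.075, 0.997, 0.0, -0.0]
ft_force: [1.1, 0.6, -1.3]
grip_width: 0.0464
```

Emit:
apply_moves --pt "-0.7 -2.3 -1 0 0 0 0.53" --pt "-1.4 -4.5 -2 0 0 0 0.53" --pt "-2.0 -6.8 -3 0 0 0 0.53" --pt "-2.7 -9 -4 0 0 0 0.53" --pt "-3.4 -11.3 -5 0 0 0 0.53"

```text
time: 4.95
position: [0.4409, -0.1212, 0.3974]
tool_rot: [0.075, 0.997, 0.0, -0.001]
ft_force: [-0.1, 0.4, -1.2]
grip_width: 0.0465
```

Emit:
apply_moves --pt "1.7 -2.8 -0.7 0 0 0 0.53" --pt "3.4 -5.6 -1.4 0 0 0 0.53" --pt "5.1 -8.4 -2.1 0 0 0 0.53" --pt "6.8 -11.2 -2.8 0 0 0 0.53" --pt "8.5 -14 -3.5 0 0 0 0.53"

```text
time: 5.37
position: [0.3353, -0.2465, 0.4322]
tool_rot: [0.075, 0.997, 0.0, -0.0]
ft_force: [0.3, -0.5, -0.5]
grip_width: 0.0461
```

Emit:
apply_moves --pt "1.7 -2.8 -0.7 0 0 -4 0.53" --pt "3.4 -5.6 -1.4 0 0 -8 0.53" --pt "5.1 -8.4 -2.1 0 0 -12 0.53" --pt "6.8 -11.2 -2.8 0 0 -16 0.53" --pt "8.5 -14 -3.5 0 0 -20.6 0.53"

```text
time: 5.78
position: [0.2723, -0.3529, 0.4652]
tool_rot: [-0.071, 0.997, -0.008, -0.019]
ft_force: [0.0, -0.1, -0.7]
grip_width: 0.0463
```

Emit:
apply_moves --pt "0 0 0 0 0 0 0.53" --pt "0 0 0 0 0 0 0.53"

```text
time: 5.95
position: [0.2762, -0.3497, 0.4645]
tool_rot: [-0.076, 0.997, -0.006, -0.017]
ft_force: [-0.4, 0.9, -1.3]
grip_width: 0.0463
```

```bash
python3 - <<'E'
from h import *
rel((.471,-.2044,.20),20)
o=robot.get_obs();print(o['tool_rot'])
s=cv2.cvtColor(robot.camera('scene'),cv2.COLOR_RGB2BGR); cv2.imwrite('pics/n1_raw.png',s)
P=o['position'];u=proj('scene',P)[0];print(u)
x,y=int(u[0])-50,int(u[1])-20
print(x,y);cv2.imwrite('pics/n1.png',crop(s,x,y,90,75,8))
E
```

```text
t 5.95 pos [ 0.2762 -0.3497  0.4645] w 0.04630618372808378 F [-0.4149  0.881  -1.2588]
shift [-22.3763  11.6483  25.5688] turn [ -0.3501  -2.0604 -11.239 ]
[-0.0764  0.9969 -0.0061 -0.0171]
[457.4014 156.6132]
407 136
```

View pics/n1.png

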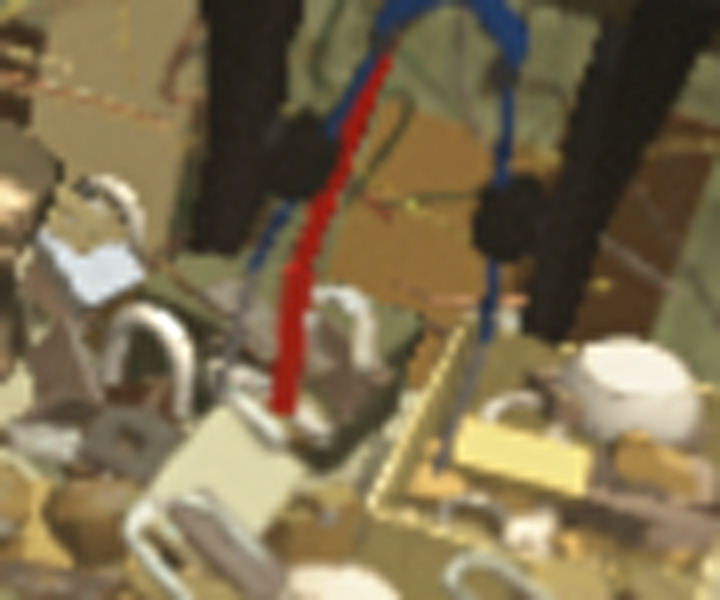

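The left blade (tip about crop (225,375)) is still outside the red hand (end (285,410)); the right tip is at (440,462). From this the hand is at roughly 0.23 rad. I'll back the arm off its reach limit, squeeze to about 0.21 and look again.

Emit:
apply_moves --pt "-1.3 0.8 0.2 0 -1 -3 0.51" --pt "-2.7 1.6 0.5 0 -2 -6 0.495" --pt "-2.7 1.6 0.5 0 -2 -6 0.48" --pt "-2.7 1.6 0.5 0 -2 -6 0.465" --pt "-2.7 1.6 0.5 0 -2 -6 0.455"

```text
time: 6.42
position: [0.3121, -0.3229, 0.4587]
tool_rot: [-0.12, 0.993, -0.007, -0.006]
ft_force: [0.1, 0.2, -0.6]
grip_width: 0.0408
```

Emit:
apply_moves --pt "0 0 0 0 0 0 0.455" --pt "0 0 0 0 0 0 0.455" --pt "0 0 0 0 0 0 0.455" --pt "0 0 0 0 0 0 0.455"

```text
time: 6.75
position: [0.3122, -0.324, 0.459]
tool_rot: [-0.12, 0.993, -0.007, -0.005]
ft_force: [0.2, -0.1, -1.0]
grip_width: 0.0397
```

```bash
python3 - <<'E'
from h import *
rel((.471,-.2044,.20),20)
o=robot.get_obs();print(o['tool_rot'])
s=cv2.cvtColor(robot.camera('scene'),cv2.COLOR_RGB2BGR); cv2.imwrite('pics/n2_raw.png',s)
P=o['position'];u=proj('scene',P)[0];print(u)
x,y=int(u[0])-40,int(u[1])-20
print(x,y);cv2.imwrite('pics/n2.png',crop(s,x,y,75,62,9))
E
```

```text
t 6.75 pos [ 0.3122 -0.324   0.459 ] w 0.03973297578911015 F [ 0.1836 -0.1234 -1.0246]
shift [-18.5742   8.1745  25.5718] turn [-0.7136 -0.7227 -6.2459]
[-0.1197  0.9928 -0.0072 -0.0051]
[448.1458 144.1088]
408 124
```

View pics/n2.png

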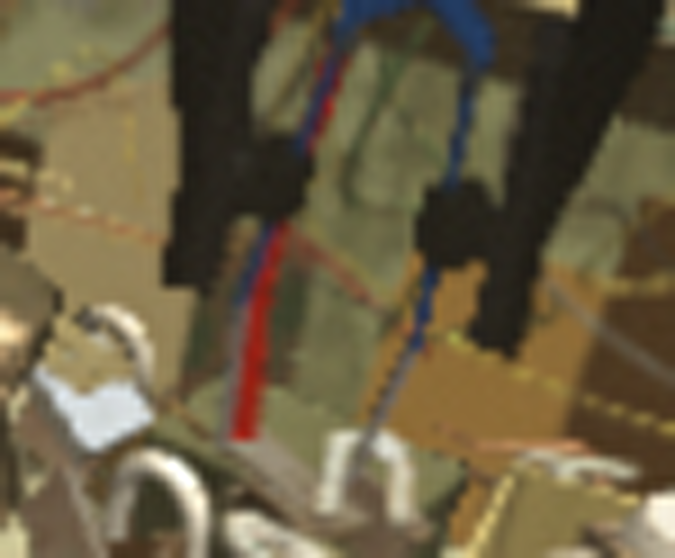

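Now the left blade overlaps the hand's left part. Grey blade edge at crop x≈228, red at 237–262 on row 400; right tip about (360,480). I'll work out the remaining gap and the parallax from profiles and a model.

```bash
cat > prof.py <<'E'
from h import *
def prof(f,rows,x0,x1):
    im=cv2.imread(f).astype(int)
    for y in rows:
        red=im[y,:,2]-im[y,:,:2].max(1)
        w=np.clip(red[x0:x1]-25,0,None); print(y,'redc',(w*np.arange(x0,x1)).sum()/max(w.sum(),1),'w',w.sum()/110,red[x0:x1])
def model(o,s,sh,dz=-.005,dxh=.004):
    r=R.from_quat(o['tool_rot']).as_matrix(); F=np.c_[-r[:,0],r[:,1],-r[:,2]]  # tweezers axes
    P=lambda x,y,z:o['position']+F@[x,y,z+dz+.026]
    def tip(s,sg=1,x=0):
        a=(.026-.010)/.078-s; return P(x,sg*(.010+.078*np.sin(a)),-.078*np.cos(a))
    return dict(L=tip(s),Rt=tip(s,-1),H=tip(sh,1,dxh),H0=tip(sh,1,0),piv=P(0,.010,0))
E
python3 - <<'E'
from prof import *
o=robot.get_obs()
prof('pics/n2_raw.png',range(152,175,2),427,442)
im=cv2.imread('pics/n2_raw.png');print(im[164:176:2,427:442].tolist()[1])
for dz in(-.005,-.002,.001):
    print(dz);m=model(o,.213,.24,dz)
    for k,v in m.items():print(k,proj('scene',v)[0],(proj('scene',v)[0]-[408,124]+.5)*9-.5)
E
```

```text
152 redc 438.2307692307692 w 1.0636363636363637 [  5   3   4   5   5   5  14  18   8 -21  42  93  51  25  31]
154 redc 437.4130434782609 w 1.2545454545454546 [  3   3   3   3   5  12  16  11 -14  22 106  82  17   9  11]
156 redc 436.608 w 1.1363636363636365 [17 16 13  4  8  9  4 -6 -1 80 89 31  2 -1 -3]
158 redc 436.1666666666667 w 1.4727272727272727 [ 18  16   9   5   9  13   7   7  49 112  76  14  -2  -4  -2]
160 redc 436.01142857142855 w 1.5909090909090908 [ 17  16   3  -3   2  11  12  17  67 114  69   6   1   0   3]
162 redc 435.94711538461536 w 1.8909090909090909 [ 15  11  -2  -2   4  13  15  27  84 120  77  13  11  12   8]
164 redc 435.6614583333333 w 1.7454545454545454 [ 15   6   0   3  14  15   8  35  99 104  54  10  12  10   4]
166 redc 435.5833333333333 w 2.0727272727272728 [ 18  22  18  14   7   4   8  47 113 106  62  16  15  10   5]
168 redc 435.1164021164021 w 1.7181818181818183 [ 24  10   3   4   4   4  15  63 116  85  25   2   3   3   5]
170 redc 434.85781990521326 w 1.9181818181818182 [  9  19  18   8   3   4  31  92 114  74  16   3   2   3   4]
172 redc 434.584415584
[... 319 characters left out ...]
50, 72, 87], [59, 89, 99], [70, 104, 109]]
-0.005
L [434.8161 176.1219] [245.3452 473.0974]
Rt [447.2599 178.7643] [357.3392 496.8786]
H [436.6146 175.0895] [261.5313 463.8058]
H0 [436.207 176.391] [257.8631 475.5188]
piv [443.7114 129.5559] [325.4026  54.0027]
-0.002
L [435.154 174.464] [248.3858 458.176 ]
Rt [447.6381 177.0993] [360.7425 481.8941]
H [436.956  173.4356] [264.6041 448.9207]
H0 [436.5493 174.7321] [260.944  460.5888]
piv [444.0927 127.6188] [328.834   36.5688]
0.001
L [435.4935 172.7962] [251.4411 443.1662]
Rt [448.0181 175.4245] [364.1625 466.8201]
H [437.2991 171.772 ] [267.6916 433.948 ]
H0 [436.8933 173.0634] [264.0399 445.5702]
piv [444.4757 125.6699] [332.2817  19.0288]
```

Parallax is small (about 0.005 rad). I'll yaw a further 5.5° so the camera lies in the tweezers' plane, then sweep the squeeze with a picture at each step.

```bash
cat > snap.py <<'E'
import sys; from h import *
cv2.imwrite(f'pics/{sys.argv[1]}.png',cv2.cvtColor(robot.camera('scene'),cv2.COLOR_RGB2BGR)); o=robot.get_obs(); print(o['grip_width'],o['position'],o['tool_rot'],o['time'])
E
```

Emit:
apply_moves --pt "0 0 0 0 0 -3 0.455" --pt "0 0 0 0 0 -5.5 0.455" --pt "0 0 0 0 0 -5.5 0.455" --pt "0 0 0 0 0 -5.5 0.455"

```text
time: 7.13
position: [0.3321, -0.3103, 0.458]
tool_rot: [-0.153, 0.988, -0.011, -0.014]
ft_force: [-0.3, -0.1, -0.7]
grip_width: 0.0403
```

```bash
python3 snap.py s0
```

```text
0.03975844024310833 [ 0.3318 -0.3105  0.458 ] [-0.1531  0.988  -0.0113 -0.0142] 7.1833
```

Emit:
apply_moves --pt "0 0 0 0 0 0 0.445" --pt "0 0 0 0 0 0 0.445" --pt "0 0 0 0 0 0 0.445"

```text
time: 7.43
position: [0.3317, -0.3106, 0.458]
tool_rot: [-0.153, 0.988, -0.011, -0.014]
ft_force: [-0.3, -0.3, -0.5]
grip_width: 0.039
```

```bash
python3 snap.py s1
```

```text
0.03859100392948042 [ 0.3318 -0.3106  0.4581] [-0.1528  0.9881 -0.0113 -0.0139] 7.4833
```

Emit:
apply_moves --pt "0 0 0 0 0 0 0.435" --pt "0 0 0 0 0 0 0.435" --pt "0 0 0 0 0 0 0.435"

```text
time: 7.73
position: [0.332, -0.3104, 0.458]
tool_rot: [-0.153, 0.988, -0.011, -0.014]
ft_force: [0.0, 0.6, -0.1]
grip_width: 0.038
```

```bash
python3 snap.py s2
```

```text
0.03828275198477187 [ 0.332  -0.3103  0.458 ] [-0.1532  0.988  -0.0112 -0.0139] 7.7833
```

Emit:
apply_moves --pt "0 0 0 0 0 0 0.425" --pt "0 0 0 0 0 0 0.425" --pt "0 0 0 0 0 0 0.425"

```text
time: 8.03
position: [0.332, -0.3103, 0.458]
tool_rot: [-0.153, 0.988, -0.011, -0.014]
ft_force: [-0.1, 0.6, -0.7]
grip_width: 0.0371
```

```bash
python3 snap.py s3; python3 - <<'E'
from prof import *
for k in range(4):
    print(k);prof(f'pics/s{k}.png',(142,152,160,166,170),427,446)
a=[crop(cv2.imread(f'pics/s{k}.png'),412,122,40,58,10)[:, :400] for k in(1,3)]
cv2.imwrite('pics/sv.png',np.hstack(a))
E
```

```text
0.03762214616947547 [ 0.3321 -0.3103  0.458 ] [-0.1533  0.988  -0.0112 -0.0139] 8.0833
0
142 redc 435.2291666666667 w 0.43636363636363634 [ 3  3  5  6  7  5 -3 -4 62 36  5  7  6  4  2  4  4  6 10]
152 redc 434.625 w 1.8909090909090909 [ 22  20  16  13  27  86 103  53  19  15  14  15  21  24  31  34  43  31
  18]
160 redc 431.91701244813277 w 2.190909090909091 [ 16  16   6  31  97 124  89  24  16  12   7   1   1   2   2   5   4   1
   3]
166 redc 0.0 w 0.0 [20 21  8  8 10 13  6  5  2  5 10 15 16  9  4  6  5  6  5]
170 redc 0.0 w 0.0 [ 9 19 18  8  3  2  3  5  3  4  5  3  3  4  3  3  5  3  3]
1
142 redc 435.0 w 0.00909090909090909 [ 2  3  3  6  7  5  5 -2 26 20  3  7  8  3  3  4  4  7 12]
152 redc 434.75773195876286 w 1.7636363636363637 [22 18 17 30 41 48 99 62 21 16 13 18 20 23 32 34 41 32 16]
160 redc 432.32167832167835 w 1.3 [17 15 15 27 34 98 84 23 16 13  7  3  2  1  4  4  5  3  3]
166 redc 0.0 w 0.0 [19 22 14  6  9 18 12  5  2  5 10 16 15 10  6  4  5  7  4]
170 redc 0.0 w 0.0 [ 9 17 18  7  3  3  4  5  4  4  5  3  3  2  1  5  3  3  3]
2
142 redc 433.5 w 0.03636363636363636 [ 3  3  4
[... 201 characters left out ...]
728 [16 15 24 58 38 67 86 27 16 11  8  2  1  2  3  3  3  3  5]
166 redc 0.0 w 0.0 [21 23 19 15  8  9  7  5  3  4 11 16 15 11  6  6  7  4  3]
170 redc 0.0 w 0.0 [ 9 18 18  6  5  2  1  6  4  4  5  3  3  3  3  3  5  4  3]
3
142 redc 433.55263157894734 w 0.34545454545454546 [ 3  3  3  4  5  9 42 46  3  7  4  5  7  3  4  3  6  7 11]
152 redc 433.7085714285714 w 1.5909090909090908 [23 19 16 48 99 40 30 48 20 17 14 16 20 23 33 32 39 31 17]
160 redc 431.24087591240874 w 1.2454545454545454 [17 13 27 79 55 36 65 23 17 14  8  2  1  1  3  4  4  6  7]
166 redc 0.0 w 0.0 [19 23 18 14  8  7  8  6  4  3 10 16 14 11  7  6  6  5  3]
170 redc 0.0 w 0.0 [ 9 18 19  7  4  3  2  5  4  4  4  2  3  4  3  5  4  4  3]
```

View pics/sv.png

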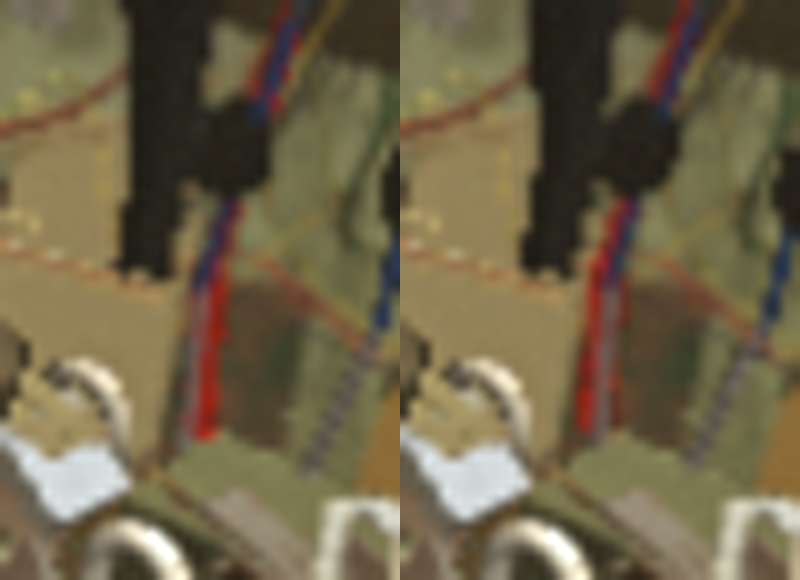

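The hand is wider than the blade. At 0.445 (left) more red shows on the right of the blade, and at 0.425 more on the left. Next I'll interpolate the balance point and the leftover parallax.

```bash
python3 - <<'E'
from prof import *
im=[cv2.imread(f'pics/s{k}.png').astype(float) for k in range(4)]
red=[np.clip(i[:,:,2]-i[:,:,:2].max(2)-15,0,None) for i in im]
env=np.max(red,0)
win={**{y:(431,441) for y in range(142,148)},**{y:(429,437) for y in range(148,164)}}
for rows in(range(142,146),range(148,154),range(154,159),range(159,164)):
    M=[]
    for k in range(4):
        v=[]
        for y in rows:
            a,b=win[y];x=np.arange(a,b);e=env[y,a:b];c=(e*x).sum()/e.sum();d=e-red[k][y,a:b];v.append((d*(x-c)).sum()/(d.sum()+1e-9))
        M.append(np.mean(v))
    print(rows,np.array(M),'zero cmd',np.interp(0,M,[.455,.445,.435,.425]))
o=robot.get_obs()
for sh in(.24,):
    m=model(o,sh,sh,-.001);p={k:proj('scene',v)[0] for k,v in m.items()}
    print(p); 
rel((.471,-.2044,.20),20)
E
```

```text
range(142, 146) [-0.9588 -0.2072  0.1069  0.9728] zero cmd 0.438404549385309
range(148, 154) [-1.1651 -0.6852 -0.0179  0.6778] zero cmd 0.4347430685530312
range(154, 159) [-0.8454 -0.8359 -0.0331  0.7244] zero cmd 0.43456265340811057
range(159, 164) [-1.3989 -0.9971 -0.2154  0.5397] zero cmd 0.43214736268745163
{'L': array([433.4702, 166.753 ]), 'Rt': array([442.9191, 168.3228]), 'H': array([433.6981, 165.5449]), 'H0': array([433.4702, 166.753 ]), 'piv': array([440.2224, 120.2384])}
t 8.0833 pos [ 0.3321 -0.3103  0.458 ] w 0.03762214616947547 F [-0.2915  0.7144 -1.1369]
shift [-17.2385   6.3386  25.1682] turn [-0.9912 -1.7975 -2.3619]
```

Balance near the tip gives an opening of 0.434 (squeeze about 0.248). Now to the tray.

Emit:
apply_moves --pt "-1.7 0.6 2 0 0 0 0.434" --pt "-3.4 1.3 4 0 0 0 0.434" --pt "-5.2 1.9 6 0 0 0 0.434" --pt "-6.9 2.5 8 0 0 0 0.434" --pt "-8.6 3.2 10.1 0 0 0 0.434"

```text
time: 8.5
position: [0.4026, -0.2562, 0.3532]
tool_rot: [-0.153, 0.988, -0.012, -0.014]
ft_force: [-0.5, -0.3, -1.3]
grip_width: 0.0382
```

Emit:
apply_moves --pt "-1.7 0.6 2 0 0 -1 0.434" --pt "-3.4 1.3 4 0 0 -2 0.434" --pt "-5.2 1.9 6 0 0 -3 0.434" --pt "-6.9 2.5 8 0 0 -4 0.434" --pt "-8.6 3.2 10.1 0 0 -4 0.434"

```text
time: 8.92
position: [0.4727, -0.2024, 0.2489]
tool_rot: [-0.188, 0.982, -0.011, -0.014]
ft_force: [-0.5, -0.4, -0.1]
grip_width: 0.038
```

Emit:
apply_moves --pt "0 0 0 0 0 0 0.434" --pt "0 0 0 0 0 0 0.434"

```text
time: 9.08
position: [0.4714, -0.2019, 0.2486]
tool_rot: [-0.189, 0.982, -0.01, -0.016]
ft_force: [0.4, 0.2, -0.5]
grip_width: 0.0381
```

```bash
python3 - <<'E'
from h import *
rel((.471,-.2044,.11),21.5)
E
```

```text
t 9.0833 pos [ 0.4714 -0.2019  0.2486] w 0.038060140818854685 F [ 0.3676  0.191  -0.532 ]
shift [-0.3421 -0.0299 13.8552] turn [-0.7701 -1.9616  0.2476]
```

Emit:
apply_moves --pt "0 0 2.8 -0.4 -1 0 0.434" --pt "-0.1 0 5.6 -0.8 -2 0 0.434" --pt "-0.2 0 8.4 -0.8 -2 0 0.434" --pt "-0.3 0 11.2 -0.8 -2 0 0.434" --pt "-0.3 0 13.9 -0.8 -2 0 0.434"

```text
time: 9.5
position: [0.4718, -0.2071, 0.1111]
tool_rot: [-0.187, 0.982, -0.002, 0.003]
ft_force: [-0.1, -0.3, -0.7]
grip_width: 0.038
```

Emit:
apply_moves --pt "0 0 0 0 0 0 0.434" --pt "0 0 0 0 0 0 0.434" --pt "0 0 0 0 0 0 0.434" --pt "0 0 0 0 0 0 0.434" --pt "0 0 0 0 0 0 0.434"

```text
time: 9.92
position: [0.4722, -0.2062, 0.1127]
tool_rot: [-0.188, 0.982, -0.002, 0.003]
ft_force: [0.3, 0.6, -1.0]
grip_width: 0.0382
```

```bash
python3 - <<'E'
from h import *
rel((.471,-.2044,.11),21.5)
s=[cv2.cvtColor(robot.camera('scene'),cv2.COLOR_RGB2BGR) for i in range(4)]
s=np.mean(s,0).astype(np.uint8);cv2.imwrite('pics/f1_raw.png',s)
o=robot.get_obs();P=o['position'];u=proj('scene',P)[0];print(u,o['grip_width'])
x,y=int(u[0])-38,int(u[1])-25;print(x,y)
cv2.imwrite('pics/f1.png',crop(s,x,y,75,58,10))
E
```

```text
t 9.9167 pos [ 0.4722 -0.2062  0.1127] w 0.03815876554799288 F [ 0.3239  0.6021 -1.0353]
shift [0.0505 0.2097 0.2657] turn [-0.3146  0.2868  0.1401]
[396.0864 231.652 ] 0.038249061063698256
358 206
```

View pics/f1.png

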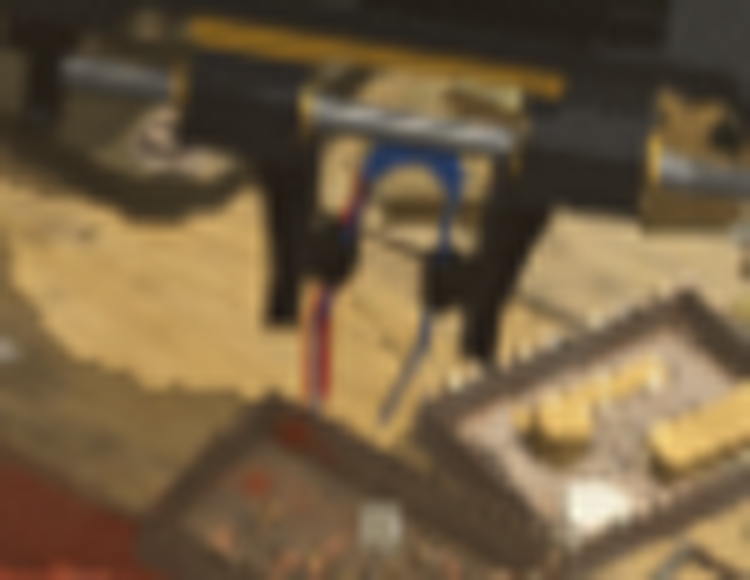

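```bash
python3 - <<'E'
from prof import *
o=robot.get_obs();r=R.from_quat(o['tool_rot']).as_matrix();print('tilt deg',np.degrees(np.arccos(-r[2,2])))
for dz in(-.004,-.001,.002):
    m=model(o,.248,.248,dz);F=np.c_[-r[:,0],r[:,1],-r[:,2]]
    top=o['position']+F@[0,0,.026+dz+.014]
    print(dz,{k:((proj('scene',v)[0]-[358,206]+.5)*10-.5).round() for k,v in {**m,'top':top}.items()})
print('tipcentre at z.06',onz('scene',(358+35.1-.45,206+41.1-.45),.06))
im=cv2.imread('pics/f1_raw.png').astype(int)
for y in range(225,248,2):
    print(y,(im[y,384:400,2]-im[y,384:400,:2].max(1)),(im[y,384:400,0]))
E
```

```text
tilt deg 0.2748382304557022
-0.004 {'L': array([331., 423.]), 'Rt': array([384., 433.]), 'H': array([333., 412.]), 'H0': array([331., 423.]), 'piv': array([355., 185.]), 'top': array([404., 147.])}
-0.001 {'L': array([332., 414.]), 'Rt': array([386., 424.]), 'H': array([334., 403.]), 'H0': array([332., 414.]), 'piv': array([356., 175.]), 'top': array([406., 137.])}
0.002 {'L': array([334., 406.]), 'Rt': array([387., 416.]), 'H': array([335., 395.]), 'H0': array([334., 406.]), 'piv': array([358., 165.]), 'top': array([408., 127.])}
tipcentre at z.06 [ 0.4717 -0.2031  0.06  ]
225 [15  8  7  8  5 11 24 27 35 39 23 14 19 21 22 23] [ 40  23  22  23  26  40  90 109  97  61  53  69  72  67  64  64]
227 [21  9  7  7  6 10 14 20 49 19 24 26 20 18 18 18] [54 25 22 25 28 38 47 56 50 63 84 99 61 41 39 40]
229 [26 12  7  6  6  7  6  6 -6  9 21 23 21 24 25 27] [ 63  29  24  27  28  30  29  29  48  49  67  76  81  97 106 113]
231 [29 14  7  8  7  6  8  7  6 11 26 29 30 28 23 20] [69 36 23 26 30 27 26 25 25 38 85 96 96 89 74 64]
233 [30 16  8  8 12 13  9  8 13 25 32 32 30 29 29 26] [ 75  39  24  26  35  32  25  23  32  69  98 102  97  97  96  84]
235 [28 11  6 10 30 56 34 32 37 34 33 33 35 33 32 27] [ 67  30  23  30  63  62  61  68  87  90  97 102 104 103 101  84]
237 [24 10  7 16 48 44 38 41 38 36 35 34 35 35 36 33] [ 56  25  25  35  63  56  58  78  92  91  85  87  94  99 105 103]
239 [32 31 31 34 49 43 68 46 36 34 36 34 33 35 37 30] [89 84 83 80 66 65 48 76 91 90 94 94 84 88 90 85]
241 [34 34 33 35 56 43 76 46 36 36 35 36 36 33 30 15] [102 103 103 100  73  73  50  80  94  94  95  97  96  87  81  86]
243 [36 36 36 36 59 45 75 46 37 37 36 38 36 34 21 27] [92 94 96 99 71 74 53 82 93 94 95 94 95 93 86 92]
245 [29 23 30 36 55 37 64 45 38 38 38 38 32 21 29 35] [65 54 73 82 69 78 66 87 91 88 87 85 82 83 87 87]
247 [15 19 24 25 24 20 31 36 36 38 37 35 22 29 36 26] [40 37 37 38 40 56 66 78 85 90 92 88 83 86 85 68]
```

Over the tray: the blade lies within the hand with red on both sides, tips at (318,405) and (385,415), roof at (412,150). The rests (333,250) and (446,278) suggest a slight roll of the tweezers in the grip, so I'll fit that.

```bash
python3 - <<'E'
from prof import *
from scipy.optimize import least_squares
o=robot.get_obs()
def fit(pos,q,obs,off,sc,s0):
    r=R.from_quat(q).as_matrix(); F=np.c_[-r[:,0],r[:,1],-r[:,2]]
    def res(p):
        roll,y,z,s,x=p; G=F@R.from_rotvec([roll,0,0]).as_matrix(); a=.016/.078-s
        b=lambda sg,dx,l,w:[dx,sg*(.010+l*np.sin(a)+w*np.cos(a)),-l*np.cos(a)+w*np.sin(a)]
        w=.0195-.010-.026*np.sin(.016/.078)
        L=dict(rL=b(1,-.007,.026,w),rR=b(-1,-.007,.026,w),tL=b(1,0,.078,0),tR=b(-1,0,.078,0),top=[-.006,0,.014])
        e=[]
        for k,v in obs.items():
            P=pos+F@[x,y,.026+z]+G@(np.array(L[k])) ; e+=list((proj('scene',P)[0]-off+.5)*sc-.5-v)
        return np.r_[np.array(e)/sc, (s-s0)/.01, x/.003]
    f=least_squares(res,[0,0,-.026+.026,s0,0]);J=np.linalg.inv(f.jac.T@f.jac)
    print('roll deg',np.degrees(f.x[0]),'+-',np.degrees(J[0,0]**.5)*.5,'y,z,s,x',f.x[1:],'\n res',f.fun)
fit(o['position'],o['tool_rot'],dict(rL=(333,250),rR=(446,278),tL=(318,408),tR=(385,418),top=(412,150)),np.array([358,206]),10,.248)
fit(np.array([.3122,-.324,.459]),[-.1197,.9928,-.0072,-.0051],dict(rL=(275,180),rR=(455,222),tL=(229,440),tR=(358,480)),np.array([408,124]),9,.213)
E
```

```text
roll deg 2.6071728411236528 +- 0.8449605655639556 y,z,s,x [-0.0017  0.0027  0.244  -0.0001] 
 res [-0.2199  1.1271 -0.4965  0.6417  0.7469 -0.6628 -0.3659 -0.4581  0.351
 -0.6946 -0.4046 -0.0448]
roll deg 3.1390580786067197 +- 0.7263446428934339 y,z,s,x [-0.0021  0.0004  0.2054 -0.0005] 
 res [-0.0643  0.292  -0.0312  0.4232  0.664   0.1196 -0.5262 -0.9257 -0.7579
 -0.1821]
```

The tweezers are rolled about 2.7° in both pictures. I'll counter-turn 2.5°, lower 0.5 cm and hold.

Emit:
apply_moves --pt "0 0 0.2 1 0 0 0.434" --pt "0 0 0.4 2 0 0 0.434" --pt "0 0 0.5 2.5 0 0 0.434" --pt "0 0 0.5 2.5 0 0 0.434" --pt "0 0 0.5 2.5 0 0 0.434"

```text
time: 10.53
position: [0.4711, -0.2051, 0.1057]
tool_rot: [-0.188, 0.982, -0.022, 0.006]
ft_force: [-0.1, -0.0, -1.9]
grip_width: 0.0378
```

Emit:
apply_moves --pt "0 0 0 0 0 0 0.434" --pt "0 0 0 0 0 0 0.434" --pt "0 0 0 0 0 0 0.434" --pt "0 0 0 0 0 0 0.434" --pt "0 0 0 0 0 0 0.434"

```text
time: 10.95
position: [0.4711, -0.2053, 0.1057]
tool_rot: [-0.188, 0.982, -0.022, 0.006]
ft_force: [0.3, -0.6, -0.7]
grip_width: 0.0378
```

```bash
python3 - <<'E'
from h import *
s=[];w=[]
for i in range(10):
    s.append(cv2.cvtColor(robot.camera('scene'),cv2.COLOR_RGB2BGR));w.append(robot.get_obs()['grip_width'])
s=np.mean(s,0).astype(np.uint8);cv2.imwrite('pics/f2_raw.png',s);print(np.mean(w),np.std(w))
rel((.471,-.205,.107),21.5)
a=crop(s,375,215,40,37,15); cv2.imwrite('pics/f2.png',a)
im=s.astype(int)
for y in range(238,250):print(y,(im[y,384:396,2]-im[y,384:396,:2].max(1)))
E
```

```text
0.03803521937067524 0.00020718518296034244
t 11.45 pos [ 0.4711 -0.2052  0.1057] w 0.038060446774272665 F [-0.4242 -0.6165 -0.7757]
shift [-0.0006  0.0198 -0.1347] turn [-2.6041  0.1603  0.1325]
238 [18  8  7 15 39 42 35 35 36 36 37 34]
239 [15  7  7 22 54 39 59 43 36 35 36 34]
240 [15 11 11 28 63 31 71 46 37 36 36 36]
241 [27 25 26 33 61 34 76 47 36 36 36 36]
242 [35 35 36 36 60 37 75 46 37 35 36 37]
243 [36 36 37 37 61 36 74 47 37 37 37 37]
244 [36 34 36 37 60 35 74 48 37 37 37 37]
245 [27 22 30 35 60 33 73 47 38 37 37 37]
246 [16 16 20 28 54 28 68 47 38 38 37 37]
247 [16 19 24 28 39 20 50 41 36 37 38 38]
248 [16 24 35 41 34 16 26 27 29 35 37 38]
249 [18 26 40 45 38 20 18 18 22 27 32 34]
```

View pics/f2.png

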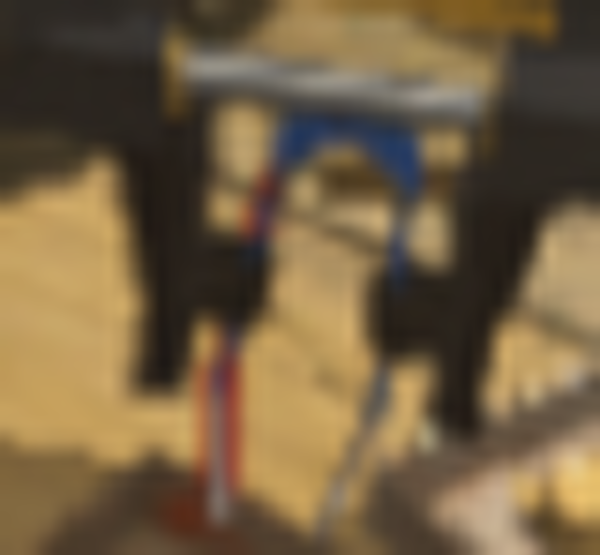

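The blade is centred in the hand once the 0.1–0.2 px parallax is allowed for: tip at (215,520), red from 200 to 240. Now hold still for 2.5 s and hand in.

Emit:
apply_moves --pt "0 0 0 0 0 0 0.434" --pt "0 0 0 0 0 0 0.434" --pt "0 0 0 0 0 0 0.434" --pt "0 0 0 0 0 0 0.434" --pt "0 0 0 0 0 0 0.434"

```text
time: 11.87
position: [0.4711, -0.2052, 0.1056]
tool_rot: [-0.188, 0.982, -0.022, 0.006]
ft_force: [-0.5, -0.3, -1.1]
grip_width: 0.0383
```

Emit:
apply_moves --pt "0 0 0 0 0 0 0.434" --pt "0 0 0 0 0 0 0.434" --pt "0 0 0 0 0 0 0.434" --pt "0 0 0 0 0 0 0.434" --pt "0 0 0 0 0 0 0.434"

```text
time: 12.28
position: [0.4711, -0.2052, 0.1057]
tool_rot: [-0.188, 0.982, -0.022, 0.006]
ft_force: [-0.3, 0.2, -1.8]
grip_width: 0.0381
```

Emit:
apply_moves --pt "0 0 0 0 0 0 0.434" --pt "0 0 0 0 0 0 0.434" --pt "0 0 0 0 0 0 0.434" --pt "0 0 0 0 0 0 0.434" --pt "0 0 0 0 0 0 0.434"

```text
time: 12.7
position: [0.4711, -0.2052, 0.1057]
tool_rot: [-0.188, 0.982, -0.022, 0.006]
ft_force: [-0.2, -0.8, -0.8]
grip_width: 0.0379
```

Emit:
apply_moves --pt "0 0 0 0 0 0 0.434" --pt "0 0 0 0 0 0 0.434" --pt "0 0 0 0 0 0 0.434" --pt "0 0 0 0 0 0 0.434" --pt "0 0 0 0 0 0 0.434"

```text
time: 13.12
position: [0.4711, -0.2052, 0.1057]
tool_rot: [-0.188, 0.982, -0.022, 0.006]
ft_force: [-0.6, 0.2, 0.2]
grip_width: 0.0383
```

Emit:
apply_moves --pt "0 0 0 0 0 0 0.434" --pt "0 0 0 0 0 0 0.434" --pt "0 0 0 0 0 0 0.434" --pt "0 0 0 0 0 0 0.434" --pt "0 0 0 0 0 0 0.434"

```text
time: 13.53
position: [0.4711, -0.2052, 0.1057]
tool_rot: [-0.188, 0.982, -0.022, 0.006]
ft_force: [0.1, 0.0, -0.9]
grip_width: 0.038
```

Emit:
apply_moves --pt "0 0 0 0 0 0 0.434" --pt "0 0 0 0 0 0 0.434" --pt "0 0 0 0 0 0 0.434" --pt "0 0 0 0 0 0 0.434" --pt "0 0 0 0 0 0 0.434"

```text
time: 13.95
position: [0.4711, -0.2052, 0.1056]
tool_rot: [-0.188, 0.982, -0.022, 0.006]
ft_force: [-0.3, -0.5, -0.5]
grip_width: 0.0383
```

```bash
python3 - <<'E'
from rig import robot
o=robot.get_obs();print(o['time'],o['position'],o['grip_width']);print(robot.hand_in())
E
```

```text
13.95 [ 0.47107832 -0.20522236  0.10564948] 0.0382619738268276
the job is handed in; nothing more can be done
None
```

I lifted the tweezers off the hook and carried them over the middle of the red tray. The tips are about 3.5 cm above its rim. I squeezed them to the red hand, held the gap still for about 3 s, and handed in at 13.95 s, still holding them.

- **Gap:** A squeeze sweep close to the camera put the blade over the hand at a commanded opening of 0.432–0.438, and I used 0.434. During the hold the width over the rests read 38.0 mm ±0.2 mm, which is a squeeze of about 0.245 rad. The last picture showed red on both sides of the blade, somewhat more on the right. I put that down to parallax, since the hand sits behind the blade, and estimate the remaining error at about 0.005 rad.
- **Overshoot:** During that sweep, before reaching the tray, I briefly squeezed slightly past the mark (opening 0.425).
- **Upright:** The tweezers had rolled about 2.7° in the grip, so I turned the tool back 2.5°. I did not refit the roll afterwards.
- **Position:** The two cameras' estimates of the tray's centre differ by about 4 mm. The tool stood between them and held steady.
- **Not checked:** I took no final picture of the tray, loupe and tape roll together. No move went near the loupe or the tape roll, and the wrist readings showed no contact.

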